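Unscrew the leaning ornament jar

ROBOT

A 6-joint arm with a two-finger parallel gripper is mounted at the origin on the work surface. World frame = base frame: x ahead of the robot, y to its left, z up, the work surface at z = 0. Lengths are in m, angles in degrees, forces in N, time in s.
With the tool pointing down it reaches from about 0.35 to 0.975 m from the base axis. Payload 7.1 kg.
Tool frame: the origin (TCP) lies on the front face of the gripper's body, between the roots of the fingers; the fingertips stand 80 mm ahead of it and the grasp point (between the pads) lies 61 mm ahead of it; z points along the fingers, y is the line along which they close (so a half turn about z gives the same grasp; the last joint's range is limited). The gripper opens to 88 mm and grips with 3 to 60 N. Pads are 20 mm wide; open, the fingers measure 115 mm over their backs; the gripper's body (75 mm by 178 mm) begins 61 mm behind the grasp point.
Start: joints at [-76.891, 24.242, 93.386, -0, 62.372, -1.089], TCP at [0.153, -0.606, 0.303] pointing down, gripper open.
Joint ranges: [-172.04, 172.04], [-51.8, 120.97], [4.93, 147.93], [-75.15, 255.16], [6.16, 154.13], [-145.62, 145.62]. Speed limits (degrees/s): [136.94, 136.94, 172.46, 180, 180, 180].

INTERFACE

Orientations are given as [roll, pitch, yaw] about the fixed x, y, z axes, in that order (R = Rz(yaw) Ry(pitch) Rx(roll)).
In Python, from cell import manip gives the robot as it stands.
- The arm moves only by the tool servo_tool, never from a script. Its argument "increments" is a list of rows, each a list of 7 numbers: the shift along the tool's x, y, z as a fraction of full scale, then the turn, a rotation vector about the tool's x, y, z as a fraction of full scale, then the opening in per cent of the stroke, from 0 (shut) to 100 (fully open). In form: [[x, y, z, ax, ay, az, fingers], ...]. A call has 1 to 20 rows; each row is the pose to reach, as a shift and turn from the pose commanded when the call began, along the tool's axes at that moment; what a row does not reach only later rows make up. Full scale, the value 1, is 0.25 m for a shift and 90 degrees for a turn. A row lasts 1/8 s, in which the tool goes at most 62.5 mm and 10.7 degrees, less where a joint would pass 70% of its speed; a pose out of reach is approached as far as the arm can. A call with a number of a shift or a turn outside -1 to 1 is refused whole. A call with a gripper value outside its range is refused whole. The fingers move at their own pace and stop on an object; the grip force is fixed at half the most. Time passes only in rows, so rows that repeat a pose let the fingers close. It gives the time, the measured TCP pose, the force, the opening and the grip force at its end, in the units of the state.
- manip.get_state(): the state, without advancing time (a new reading comes with each control period).
- manip.grab_frame(name): name is "scene" or "top"; returns the picture (400x640x3 uint8, red, green, blue); there is no depth.
- manip.calibration(name): a dict with "fov_y" (degrees; the focal length in pixels is half the picture's height over the tangent of half this angle, whatever the lens; pixels are square), "cx", "cy" (the principal point, pixels), "R" (3x3) and "t" (3): a world point X has camera coordinates R X + t. Camera axes: x right, y down, z forward; pixel columns grow to the right and rows downward; lengths in m; the calibration is good to about 2 mm. A picture is of the moment at which its call begins. calibration takes no time and is no camera call.
- manip.close_job(): hands the job in; it is judged then, once.
Trained networks look in the newest picture that a camera, given by its name, has taken for a name from the list of things; names that differ only in an ending like _2 or _b are one class to them, and where a whole thing is asked for, a point or a joint stands for the part that bears it (a point fixed in the world has none). Each returns a list of dicts, best first, with "conf" (0 to 1); they miss things now and then, are a little off and sometimes report something else, mostly with a low value. They report only what shows in the picture. A call takes as long as a camera call. They do not tell look-alikes from the thing itself.
- manip.find_in(camera, label): "extent" ([centre column, centre row, width, height] in pixels, round what is visible of it).
- manip.mark_of(camera, label): "uv" ([column, row] in pixels: a listed point, or the origin of a listed thing).
The state is a dict: "time": time; "qpos": joint angles; "dq": joint speeds; "effort": joint torques, N m; "tool_pos": TCP position; "eef_rot": TCP orientation; "contact_force": force on the tool from outside, world axes, zero at the start; "moment": the same for the moment, N m; "gripper_width": opening from 0.0 (shut) to 1.0 (fully open); "finger_force": force on a finger pad.
Only numpy, scipy, OpenCV 4.12 (cv2) and the standard library are available. Lean on these libraries where they do the work, as an engineer would, in place of code of your own. Each camera call takes 0.05 s, during which the arm holds its last target. There are 200 camera calls.

TASK

Open the leaning clear jar with the red screw lid: twist the lid anticlockwise, regripping as often as needed, until it comes free, lift it off, and set it down flat, open side down, inside the blue tray without dropping it. Leave everything else on the table where it is.

Things in the scene. Friction and masses are not known exactly. Their poses are not given: they have to be found in the camera images.
- jar: Clear jar (76 mm across, 100 mm body, 39 mm neck) of navy baubles in a plywood stand 130 x 100 mm, all fixed. Origin: centre of the stand's underside, on the table; z up. The jar leans 30 degrees from vertical to the stand's own -x: its axis, out of the mouth, is (-0.5, 0, 0.866) in the stand's frame, from the centre of the jar's base, 45 mm above the origin.
- lid: Red ribbed round screw lid, 57 mm across, 30 mm tall, about 60 g, hollow below, white dot on top. Origin: centre of its open lower edge; z is its axis, open edge to closed top (while on, the jar's axis). It rests on a yellow band, 54 mm across, that turns and rises with it and stays on the neck. Seen onto its top it unscrews anticlockwise (positive about its z).
- lid_top (a point): Centre of the red lid's closed top face, 30 mm along its z from its origin.
- jar_neck (a point): Point fixed to the jar, on its axis, where the lid's lower edge is while fully screwed on (118 mm along the axis from the jar's base). Its axes are those of the stand.
- band (a joint): How far the lid with its band has been unscrewed, rad: 0 is tight; friction about 0.25 N m; rises 2.5 mm per rad. From 3.2 (just over half a turn) the lid is free to be drawn off along the jar's axis, by 30 mm to clear the neck; stop at 4.6.
- tray: Blue square tray, 150 x 150 mm outside, wall 5 mm thick and 14 mm high, inner floor 5 mm above the table, fixed. Origin: centre of its underside, z up.
- other_jar: The same kind of jar and stand with a white lid and silver baubles, origin and lean as for the other; to be left shut. All its parts are fixed.
- mug: Blue mug, 80 mm across, 95 mm tall, to be left alone. Origin: centre of its underside.
- tape_roll: Brown tape roll lying flat, 100 mm across, 48 mm tall, to be left alone. Origin: centre of its underside.
- spare_lid: White plain lid lying on the table nearer the robot, 60 mm across, 16 mm tall, to be left alone. Origin: centre of its underside.
- hook_box: Green box 70 x 50 x 25 mm on the table nearer the robot, to be left alone. Origin: centre of its underside.
- screwdriver: Orange-handled screwdriver lying beyond the jars, to be left alone.
Not all that is in view belongs to the job. What is shaped like the jar but yellow is not meant. Of the things shaped like the tray, the blue one is meant.

How it is judged:
By the outcome, as a careful person would: the job done as asked, in the order asked, and still so for the second after the job is handed in, with the robot touching nothing.
It also fails if it takes over 58 s, if anything falls off the work surface, if the arm or the gripper's body presses on something with over 40 N, if the wrist force passes 120 N, or if a joint passes its speed limit or range.

## Working session

There is one attempt and no reset: what is moved stays moved. The work goes in short steps, Python scripts to look and compute and a tool call to move; the robot and the scene stay as the last step left them, time stands still between calls to the robot, and variables do not carry over. Pictures are saved under pics/ and viewed, at most 10 in all, crops included, and the job is handed in when it is done.

Besides the shell and the picture viewer there is one more tool, called after ">>>" as name(argument=value, ...), one argument or row to a line, values as JSON. servo_tool: Moves the arm, as the interface text tells. Shift numbers are shares of 0.25 m and turn numbers shares of 90 degrees, none past 1 either way. Its arguments: {"type":"object","properties":{"increments":{"type":"array"}},"required":["increments"]}

```bash
mkdir -p pics; ls; python3 - <<'E'
from cell import manip
import cv2, numpy as np
ims=[]
for c in ("scene","top"):
    im=manip.grab_frame(c); cv2.imwrite(f"pics/{c}0.png",im[:,:,::-1])
    k=manip.calibration(c); print(c,{a:np.round(np.array(b),4).tolist() for a,b in k.items()})
    for l in ("jar","lid","lid_top","jar_neck","tray","other_jar","mug","tape_roll","spare_lid","hook_box"):
        f=manip.find_in(c,l); m=manip.mark_of(c,l)
        print(l,[(np.round(x["extent"]).astype(int).tolist(),round(x["conf"],2)) for x in f[:4]],[(np.round(x["uv"],1).tolist(),round(x["conf"],2)) for x in m[:4]])
print(manip.get_state())
E
```

```text
pics
scene {'fov_y': 44.5332, 'cx': 320.7676, 'cy': 207.6232, 'R': [[-0.8569, 0.5152, -0.0151], [0.2987, 0.4726, -0.8291], [-0.42, -0.715, -0.5588]], 't': [0.4046, -0.0672, 1.6754]}
jar [([258, 192, 46, 61], 0.81), ([353, 201, 52, 60], 0.74)] [([261.9, 207.1], 0.81), ([351.6, 221.3], 0.57)]
lid [([275, 164, 22, 18], 0.58)] [([275.5, 168.4], 0.68), ([272.2, 166.3], 0.6)]
lid_top [([274, 164, 21, 18], 0.62)] [([363.8, 256.7], 0.66), ([279.0, 157.6], 0.58)]
jar_neck [([259, 192, 39, 51], 0.81), ([354, 199, 52, 59], 0.62), ([230, 283, 13, 47], 0.55)] [([274.0, 165.5], 0.94), ([370.6, 176.1], 0.72), ([404.7, 308.4], 0.24)]
tray [([481, 279, 83, 61], 0.62), ([318, 295, 82, 59], 0.57)] [([481.7, 279.1], 0.95), ([320.2, 294.6], 0.85), ([308.6, 200.3], 0.66), ([258.8, 210.0], 0.54)]
other_jar [([282, 219, 56, 80], 0.6)] [([283.8, 242.9], 0.63)]
mug [([407, 292, 34, 49], 0.62)] [([405.1, 307.0], 0.77), ([233.2, 293.9], 0.53)]
tape_roll [([358, 332, 42, 46], 0.67), ([258, 192, 42, 52], 0.39)] [([359.9, 337.1], 0.56)]
spare_lid [([363, 255, 21, 16], 0.72)] [([361.3, 258.8], 0.56)]
hook_box [([23
[... 1133 characters left out ...]
[([386.5, 227.3], 0.74)]
{'time': 2.1, 'qpos': array([-7.68919244e+01,  2.42434199e+01,  9.33874656e+01, -2.19198975e-05,
        6.23713423e+01, -1.08933042e+00]), 'dq': array([ 0.0004795 , -0.02123328,  0.05720127, -0.12428208,  0.05234775,
       -0.05050696]), 'effort': array([-2.97757178e-04, -5.44566894e+01, -2.74039596e+01,  6.44949311e-02,
        1.68234977e-02, -1.43125089e-05]), 'tool_pos': array([ 0.15330197, -0.60588416,  0.30265049]), 'eef_rot': array([-1.79997772e+02, -2.29380337e-05,  1.41974161e+01]), 'contact_force': array([0.44619427, 0.01299562, 0.35023516]), 'moment': array([-0.03125276,  0.01827327,  0.01752813]), 'finger_force': 0.0, 'gripper_width': 0.993704029335494}
```

View pics/scene0.png

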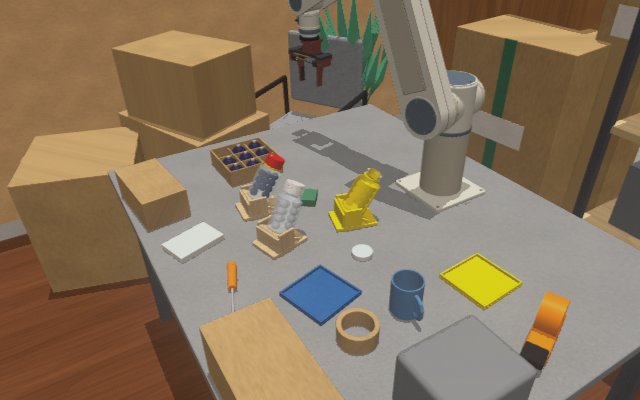

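View pics/top0.png

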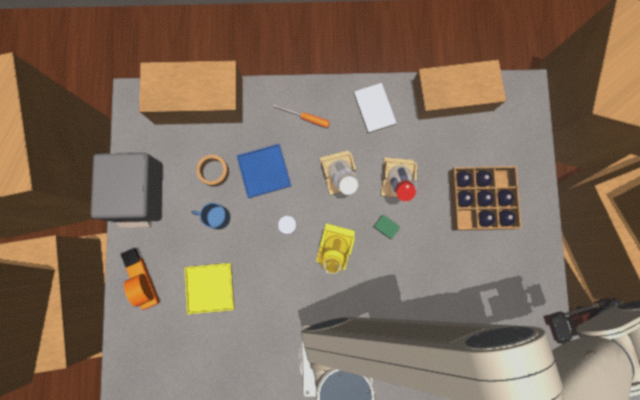

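The scene view shows the red-lid jar at (262,192), the white-lid jar at (283,219) and a yellow look-alike at (355,200). In the top view they are at (400,179), (340,174) and (335,250). The jar meant is the one with the red lid and navy baubles. There are two trays: blue at top (264,171) / scene (320,294), and yellow at top (209,289). The blue one is meant.

```bash
cat > h.py <<'E'
from cell import manip
import cv2, numpy as np
K={c:manip.calibration(c) for c in("scene","top")}
def foc(c): return 200/np.tan(np.radians(K[c]["fov_y"])/2)
def ray(c,uv):
    k=K[c];R=np.array(k["R"]);t=np.array(k["t"])
    d=R.T@np.array([(uv[0]-k["cx"])/foc(c),(uv[1]-k["cy"])/foc(c),1]);return -R.T@t,d/np.linalg.norm(d)
def plane(c,uv,z):
    o,d=ray(c,uv);return o+d*(z-o[2])/d[2]
def tri(a,b):
    o1,d1=ray("scene",a);o2,d2=ray("top",b)
    s=np.linalg.lstsq(np.c_[d1,-d2],o2-o1,rcond=None)[0]
    p,q=o1+s[0]*d1,o2+s[1]*d2;return (p+q)/2,np.linalg.norm(p-q)
def proj(c,X):
    k=K[c];p=np.array(k["R"])@np.array(X)+np.array(k["t"]);return np.array([p[0]/p[2]*foc(c)+k["cx"],p[1]/p[2]*foc(c)+k["cy"]])
E
python3 - <<'E'
from h import *
np.set_printoptions(precision=4,suppress=True)
I={c:cv2.imread(f"pics/{c}0.png") for c in("scene","top")}
def seg(c,box,f):
    x0,y0,x1,y1=box;h=cv2.cvtColor(I[c],cv2.COLOR_BGR2HSV)[y0:y1,x0:x1];m=f(h).astype(np.uint8)
    n,l,s,ce=cv2.connectedComponentsWithStats(m);i=1+np.argmax(s[1:,4]);return (l==i).astype(np.uint8),ce[i]+[x0,y0],s[i]
red=lambda h:((h[...,0]<8)|(h[...,0]>172))&(h[...,1]>150)&(h[...,2]>90)
blue=lambda h:(abs(h[...,0].astype(int)-110)<12)&(h[...,1]>150)
C={}
for c,b in(("scene",(240,140,310,200)),("top",(380,160,430,215))):
    m,ce,s=seg(c,b,red);print(c,"red",ce,s);C[c]=ce
print("lid centroid",tri(C["scene"],C["top"]))
for a,b,n in(((275.5,168.4),(404.7,192.3),"lid"),((279,157.6),(404.3,190.9),"top"),((274,165.5),(403.6,186.7),"neck"),((261.9,207.1),(398.2,174.4),"jar")):print(n,tri(a,b))
for c,b in(("scene",(270,255,370,330)),("top",(230,135,300,205))):
    m,ce,s=seg(c,b,blue);cn=cv2.findContours(m,0,2)[0];cn=max(cn,key=cv2.contourArea)
    q=cv2.boxPoints(cv2.minAreaRect(cn)) if c=="top" else cv2.approxPolyDP(cv2.convexHull(cn),6,True)[:,0]
    q=q+np.array(b[:2]);P=np.array([plane(c,u,.014) for u in q]);print(c,"tray",ce,plane(c,ce,.01),"\n",P)
print("stand? ",plane("top",(400,179),0))
for c,l in (("scene","jar"),):pass
# tool check
for c in K: print(c,"TCP px",proj(c,(.153,-.606,.303)))
a=cv2.resize(I["top"][140:230,300:440],None,fx=5,fy=5,interpolation=2);b=cv2.resize(I["scene"][140:260,230:320],(412,550),interpolation=2)
cv2.imwrite("pics/crop.png",np.hstack([a[:550,370:],np.zeros((0+a[:550].shape[0],4,3),np.uint8),b[:a[:550].shape[0]]])) 
E
```

```text
scene red [274.1622 160.5946] [ 25  13  19  17 222]
top red [405.2138 190.9384] [ 16  21  19  20 276]
lid centroid (array([ 0.5113, -0.2107,  0.1597]), np.float64(0.0013328302897462443))
lid (array([ 0.5096, -0.214 ,  0.1302]), np.float64(0.0029267768426169244))
top (array([ 0.5045, -0.2018,  0.1736]), np.float64(0.010392960897179025))
neck (array([ 0.5212, -0.2058,  0.1488]), np.float64(0.009512897335363067))
jar (array([ 0.5783, -0.2149,  0.0097]), np.float64(0.023047110975922346))
scene tray [332.7234 292.5683] [0.5856 0.2482 0.01  ] 
 [[0.5407 0.2829 0.014 ]
 [0.6176 0.3004 0.014 ]
 [0.6347 0.2072 0.014 ]
 [0.5607 0.1952 0.014 ]]
top tray [263.3228 170.6655] [0.6102 0.2273 0.01  ] 
 [[0.6594 0.313  0.014 ]
 [0.6955 0.1769 0.014 ]
 [0.5602 0.1415 0.014 ]
 [0.5249 0.2761 0.014 ]]
stand?  [ 0.5743 -0.2287  0.    ]
scene TCP px [309.4867  61.9908]
top TCP px [578.9719 318.655 ]
```

View pics/crop.png

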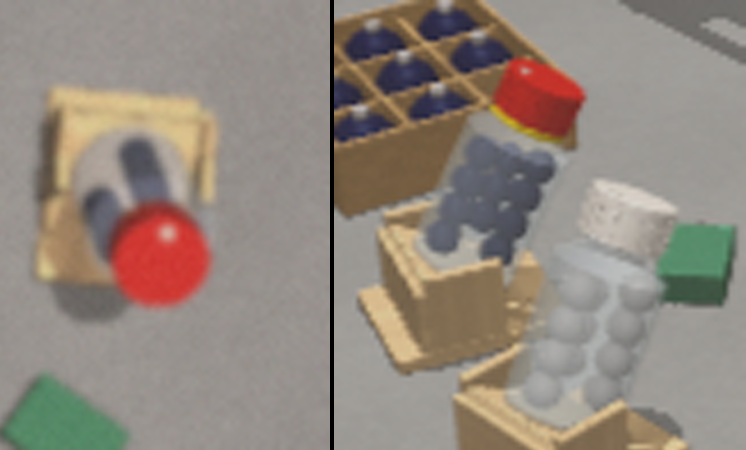

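The crop confirms the red lid on a yellow band with navy baubles (top view about (405,191)). The white-lid jar stands beside it, and the green box lies to the front left of the red-lid jar. Next I fit the stand's pose and yaw.

```bash
python3 - <<'E'
from h import *
from scipy.optimize import least_squares
np.set_printoptions(precision=4,suppress=True)
for z in(0,.01):
  print(z,"BR",plane("scene",(236.1,205.5),z),"BL",plane("scene",(245.9,220.3),z),"BLtop",plane("top",(384.4,158),z),"FLtop",plane("top",(382,195.6),z))
I={c:cv2.imread(f"pics/{c}0.png") for c in("scene","top")}
def redm(c,b):
    x0,y0,x1,y1=b;h=cv2.cvtColor(I[c],cv2.COLOR_BGR2HSV)[y0:y1,x0:x1]
    m=(((h[...,0]<8)|(h[...,0]>172))&(h[...,1]>120)&(h[...,2]>60)).astype(np.uint8);m=cv2.morphologyEx(m,cv2.MORPH_CLOSE,np.ones((3,3)))
    n,l,s,ce=cv2.connectedComponentsWithStats(m);i=1+np.argmax(s[1:,4]);return (l==i).astype(np.uint8)
B={"scene":(240,140,310,200),"top":(380,160,430,215)}
M={c:redm(c,b) for c,b in B.items()}
def mom(m):
    q=cv2.moments(m);return np.array([q["m10"]/q["m00"],q["m01"]/q["m00"],q["mu20"]/q["m00"],q["mu02"]/q["m00"],q["mu11"]/q["m00"]]),q["m00"]
def sil(c,o,a):
    u=np.cross(a,[0,1,0]);u/=np.linalg.norm(u);v=np.cross(a,u);P=[]
    for h in(0,.03):
        for t in np.linspace(0,2*np.pi,60): P.append(proj(c,o+h*a+.0285*(u*np.cos(t)+v*np.sin(t))))
    x0,y0,_,_=B[c];hl=cv2.convexHull((np.array(P)-[x0,y0]).astype(np.float32)).astype(np.float64)
    return hl
def model(p):
    a=np.array([-.5*np.cos(p[2]),-.5*np.sin(p[2]),.866]);nk=np.array([p[0],p[1],.045])+.118*a
    return a,nk
def hm(c,p):
    a,nk=model(p);q=cv2.moments(sil(c,nk,a).astype(np.float32));return np.array([q["m10"]/q["m00"],q["m01"]/q["m00"],q["mu20"]/q["m00"],q["mu02"]/q["m00"],q["mu11"]/q["m00"]]),q["m00"]
def res(p,full=False):
    r=[]
    for c in B:
        a,_=mom(M[c]);b,_=hm(c,p);r+=list((b-a)[:2]*1.0)
    # stand corners: BL, BR from scene and BL,FL top, z ~0.004
    cs,sn=np.cos(p[2]),np.sin(p[2])
    W=lambda x,y:np.array([p[0]+cs*x-sn*y,p[1]+sn*x+cs*y,.004])
    for c,x,y,uv in(("scene",.065,-.05,(236.1,205.5)),("scene",.065,.05,(245.9,220.3)),("top",-.065,.05,(382,195.6))): r+=list((proj(c,W(x,y))-uv)*.5)
    return np.array(r)
s=least_squares(res,[.578,-.21,0],diff_step=1e-3,x_scale=[.01,.01,.1]);print(s.x[:2],np.degrees(s.x[2]),s.fun)
a,nk=model(s.x);print("axis",a,"neck",nk,"mid",nk+.015*a,[ (mom(M[c])[1],hm(c,s.x)[1]) for c in B])
E
```

```text
0 BR [ 0.6328 -0.2726  0.    ] BL [ 0.6396 -0.1779 -0.    ] BLtop [ 0.647  -0.1795  0.    ] FLtop [ 0.5195 -0.1663  0.    ]
0.01 BR [ 0.6377 -0.258   0.01  ] BL [ 0.6444 -0.1644  0.01  ] BLtop [ 0.6448 -0.1778  0.01  ] FLtop [ 0.5182 -0.1647  0.01  ]
[ 0.5772 -0.2155] -4.099991816196127 [ 0.1035 -0.036   0.1999  0.2565 -0.7216 -0.0658 -0.4673  0.3763 -0.6783
  0.4699]
axis [-0.4987  0.0357  0.866 ] neck [ 0.5184 -0.2113  0.1472] mid [ 0.5109 -0.2108  0.1602] [(231.0, 239.78110851764905), (317.0, 350.33741579287926)]
```

```bash
cat >> h.py <<'E'
from scipy.spatial.transform import Rotation as Ro
yw=np.radians(-4.3)
a=np.array([-.5*np.cos(yw),-.5*np.sin(yw),.866]);a/=np.linalg.norm(a)
neck=np.array([.5772,-.2155,.045])+.118*a
def jarR(q):
    x=np.array([-np.sin(yw),np.cos(yw),0]);z=-a
    return Ro.from_matrix(np.c_[x,np.cross(z,x),z])*Ro.from_euler("z",q,degrees=True)
def inc(p,R,p0=None,R0=None):
    s=manip.get_state()
    p0=s["tool_pos"] if p0 is None else p0; R0=Ro.from_euler("xyz",s["eef_rot"],degrees=True) if R0 is None else R0
    return np.round(np.r_[R0.inv().apply(np.array(p)-p0)/.25,(R0.inv()*R).as_rotvec(degrees=True)/90],4)
E
python3 - <<'E'
from h import *
s=manip.get_state();p1=(.30,-.40,.34);R1=jarR(55)
print(inc(p1,R1)); print(neck+.14*a,inc(neck+.14*a,jarR(110),p1,R1))
E
```

```text
[ 0.7709 -0.6545 -0.1494 -0.1506  0.2987 -0.1791]
[ 0.44856029 -0.20582753  0.26843292] [ 0.7316 -0.4876  0.5151  0.      0.      0.6111]
```

>>> servo_tool(
  increments=[
    [0.77,-0.65,-0.15,-0.15,0.3,-0.18,100],
    [0.77,-0.65,-0.15,-0.15,0.3,-0.18,100],
    [0.77,-0.65,-0.15,-0.15,0.3,-0.18,100],
    [0.77,-0.65,-0.15,-0.15,0.3,-0.18,100],
    [0.77,-0.65,-0.15,-0.15,0.3,-0.18,100],
    [0.77,-0.65,-0.15,-0.15,0.3,-0.18,100],
    [0.77,-0.65,-0.15,-0.15,0.3,-0.18,100],
    [0.77,-0.65,-0.15,-0.15,0.3,-0.18,100],
  ],
)

```text
time: 3.1
tool_pos: [0.2997, -0.4021, 0.3399]
eef_rot: [161.7, -24.3, 34.7]
contact_force: [-1.2, 0.1, -0.1]
gripper_width: 0.995
finger_force: 0.0
```

```bash
python3 - <<'E'
from h import *
s=manip.get_state();print(s["time"],s["qpos"].round(1),s["tool_pos"].round(4),s["eef_rot"].round(2))
print(inc(neck+.14*a,jarR(110)))
E
```

```text
3.1 [-66.4   7.5 116.   36.8  47.8 -30.2] [ 0.2997 -0.4021  0.3399] [161.7  -24.28  34.68]
[ 0.736  -0.4941  0.5168 -0.0009 -0.0009  0.6109]
```

>>> servo_tool(
  increments=[
    [0.736,-0.494,0.517,0,0,0.61,100],
    [0.736,-0.494,0.517,0,0,0.61,100],
    [0.736,-0.494,0.517,0,0,0.61,100],
    [0.736,-0.494,0.517,0,0,0.61,100],
    [0.736,-0.494,0.517,0,0,0.61,100],
    [0.736,-0.494,0.517,0,0,0.61,100],
    [0.736,-0.494,0.517,0,0,0.61,100],
    [0.736,-0.494,0.517,0,0,0.61,100],
    [0.736,-0.494,0.517,0,0,0.61,100],
  ],
)

```text
time: 4.22
tool_pos: [0.4486, -0.2052, 0.2687]
eef_rot: [-168.8, -28.1, -26.9]
contact_force: [-0.6, -0.2, -0.8]
gripper_width: 1.001
finger_force: 0.0
```

```bash
python3 - <<'E'
from h import *
s=manip.get_state();print(s["time"],s["qpos"].round(1),s["tool_pos"].round(4),s["eef_rot"].round(2))
a_,b_=[manip.grab_frame(c) for c in("scene","top")]
A=cv2.resize(a_[110:230,220:340],(560,560),interpolation=2);B=cv2.resize(b_[150:220,360:390+50],None,fx=2,fy=2)
for c in K:print(c,proj(c,s["tool_pos"]),proj(c,neck+.03*a),proj(c,neck))
cv2.imwrite("pics/pre.png",A[:,:,::-1])
print(inc(neck+.083*a,jarR(150)))
E
```

```text
4.225 [-32.3  10.3 124.9  38.7  22.2  48.6] [ 0.4486 -0.2052  0.2687] [-168.79  -28.11  -26.95]
scene [291.24715925 124.3522699 ] [276.47675523 156.24641343] [272.57704513 164.70399463]
top [412.65224997 207.78161034] [406.13353611 192.74455025] [404.47800745 189.03173731]
[ 1.00e-04  3.50e-03  2.29e-01 -1.40e-03 -2.00e-04  4.46e-01]
```

View pics/pre.png

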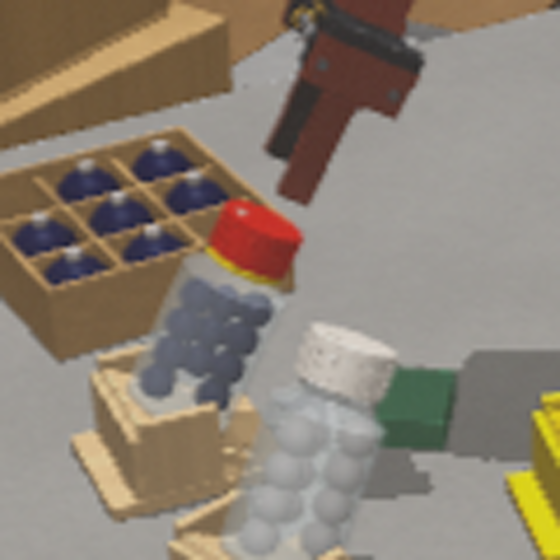

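The gripper sits on the jar's axis, about 30 mm above the red lid (crop about (260,235)). I wind the wrist up first, then descend straight along the axis.

>>> servo_tool(
  increments=[
    [0,0,0,0,0,0.84,100],
    [0,0,0,0,0,0.84,100],
    [0,0,0,0,0,0.84,100],
    [0,0,0,0,0,0.84,100],
    [0,0,0,0,0,0.84,100],
    [0,0,0,0,0,0.84,100],
    [0,0,0,0,0,0.84,100],
    [0,0.002,0.04,0,0,0.84,100],
    [0,0.003,0.09,0,0,0.84,100],
    [0,0.003,0.14,0,0,0.84,100],
    [0,0.003,0.18,0,0,0.84,100],
    [0,0.003,0.228,0,0,0.84,100],
    [0,0.003,0.228,0,0,0.84,100],
  ],
)

```text
time: 5.95
tool_pos: [0.477, -0.2073, 0.218]
eef_rot: [-150.1, 2.8, -98.8]
contact_force: [-0.3, 0.8, 0.3]
gripper_width: 1.0
finger_force: 0.0
```

```bash
python3 - <<'E'
from h import *
s=manip.get_state();print(s["time"],s["qpos"].round(1),s["tool_pos"].round(4),s["contact_force"].round(2),s["moment"].round(2))
print(inc(neck+.083*a,jarR(185.6)))
a_,b_=[manip.grab_frame(c) for c in("scene","top")]
A=cv2.resize(a_[120:200,235:315],(500,500),interpolation=2)
B=cv2.resize(b_[160:230,375:420],(290,500),interpolation=2)
cv2.imwrite("pics/on.png",np.hstack([A,B])[:,:,::-1])
E
```

```text
5.95 [-30.5  18.3 123.8  51.1  16.6 112.3] [ 0.477  -0.2073  0.218 ] [-0.28  0.77  0.3 ] [ 0.13  0.13 -0.01]
[ 0.0023 -0.0025 -0.0036  0.0004  0.0016  0.0036]
```

View pics/on.png

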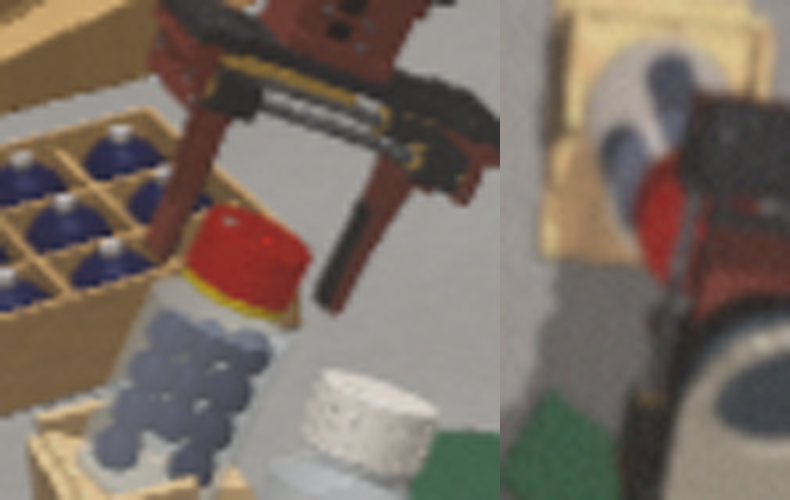

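The open fingers straddle the red lid (left panel, about (250,260)), with the tips near its lower edge. I close on it.

>>> servo_tool(
  increments=[
    [0,0,0,0,0,0,50],
    [0,0,0,0,0,0,40],
    [0,0,0,0,0,0,0],
    [0,0,0,0,0,0,0],
    [0,0,0,0,0,0,0],
    [0,0,0,0,0,0,0],
  ],
)

```text
time: 6.8
tool_pos: [0.4772, -0.2075, 0.2195]
eef_rot: [-150.0, 2.8, -99.0]
contact_force: [-0.6, 0.2, 4.5]
gripper_width: 0.641
finger_force: 30.0
```

Grip width is 56 mm and matches the lid. I twist anticlockwise (−tool z), rising with the thread.

>>> servo_tool(
  increments=[
    [0,0,-0.001,0,0,-0.08,0],
    [0,0,-0.0025,0,0,-0.16,0],
    [0,0,-0.004,0,0,-0.24,0],
    [0,0,-0.005,0,0,-0.32,0],
    [0,0,-0.006,0,0,-0.4,0],
    [0,0,-0.0075,0,0,-0.48,0],
    [0,0,-0.009,0,0,-0.56,0],
    [0,0,-0.01,0,0,-0.64,0],
    [0,0,-0.011,0,0,-0.72,0],
    [0,0,-0.0125,0,0,-0.8,0],
    [0,0,-0.0125,0,0,-0.8,0],
  ],
)

```text
time: 8.18
tool_pos: [0.4766, -0.2075, 0.2229]
eef_rot: [-166.9, -27.5, -30.9]
contact_force: [3.0, 2.7, 7.1]
gripper_width: 0.642
finger_force: 30.0
```

```bash
python3 - <<'E'
from h import *
s=manip.get_state();print(s["time"],s["qpos"].round(1),s["tool_pos"].round(4),s["contact_force"].round(2),s["moment"].round(2), s["moment"]@a, s["contact_force"]@a)
E
```

```text
8.175 [-30.5  17.7 123.8  50.3  16.9  41.2] [ 0.4766 -0.2075  0.2229] [3.01 2.73 7.1 ] [ 0.35 -0.7   0.17] -0.05339512963751965 4.753996184691501
```

>>> servo_tool(
  increments=[
    [0,0,-0.001,0,0,-0.08,0],
    [0,0,-0.0025,0,0,-0.16,0],
    [0,0,-0.004,0,0,-0.24,0],
    [0,0,-0.005,0,0,-0.32,0],
    [0,0,-0.006,0,0,-0.4,0],
    [0,0,-0.0075,0,0,-0.48,0],
    [0,0,-0.009,0,0,-0.56,0],
    [0,0,-0.01,0,0,-0.64,0],
    [0,0,-0.011,0,0,-0.72,0],
    [0,0,-0.0125,0,0,-0.8,0],
    [0,0,-0.014,0,0,-0.88,0],
    [0,0,-0.015,0,0,-0.96,0],
  ],
)

```text
time: 9.68
tool_pos: [0.4744, -0.2067, 0.226]
eef_rot: [152.6, -13.3, 62.2]
contact_force: [0.8, 5.4, 9.0]
gripper_width: 0.642
finger_force: 30.0
```

```bash
python3 - <<'E'
from h import *
s=manip.get_state();print(s["time"],s["qpos"].round(1),s["tool_pos"].round(4),s["contact_force"].round(2),s["moment"].round(2), s["moment"]@a, s["contact_force"]@a)
E
```

```text
9.675 [-30.6  17.1 123.9  49.4  17.3 -44.4] [ 0.4744 -0.2067  0.226 ] [0.78 5.4  8.97] [ 0.78 -0.84  0.21] -0.23399619548579562 7.5848567973369425
```

>>> servo_tool(
  increments=[
    [0,0,-0.002,0,0,-0.08,0],
    [0,0,-0.004,0,0,-0.16,0],
    [0,0,-0.006,0,0,-0.24,0],
    [0,0,-0.007,0,0,-0.32,0],
    [0,0,-0.009,0,0,-0.4,0],
    [0,0,-0.01,0,0,-0.48,0],
    [0,0,-0.011,0,0,-0.56,0],
    [0,0,-0.0125,0,0,-0.64,0],
    [0,0,-0.0135,0,0,-0.7,0],
    [0,0,-0.0135,0,0,-0.7,0],
  ],
)

```text
time: 10.92
tool_pos: [0.4725, -0.2065, 0.2285]
eef_rot: [154.8, 17.0, 117.9]
contact_force: [3.8, 5.6, 3.5]
gripper_width: 0.644
finger_force: 30.0
```

```bash
python3 - <<'E'
from h import *
s=manip.get_state();print(s["time"],s["qpos"].round(1),s["tool_pos"].round(4),s["contact_force"].round(2), s["moment"]@a, s["contact_force"]@a)
R=Ro.from_euler("xyz",s["eef_rot"],degrees=True);print(R.inv().apply(a))
a_=manip.grab_frame("scene")
cv2.imwrite("pics/un.png",cv2.resize(a_[120:200,235:315],(600,600),interpolation=2)[:,:,::-1])
E
```

```text
10.925 [ -30.7   16.7  124.    48.5   17.6 -106.4] [ 0.4725 -0.2065  0.2285] [3.82 5.65 3.46] -0.13562985459190974 1.2999152603593431
[ 0.0016296   0.003901   -0.99999106]
```

View pics/un.png

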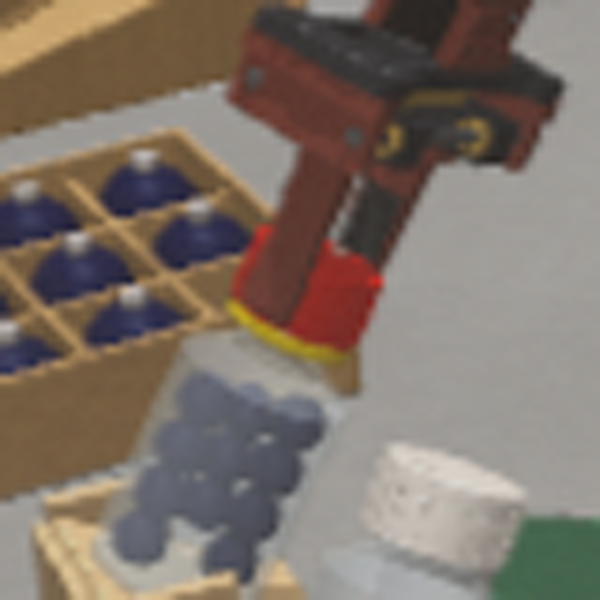

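The lid with its band has clearly risen on the neck (edge about (290,330), gap to the shoulder visible). I draw it gently along the axis and check the force.

>>> servo_tool(
  increments=[
    [0,0,-0.01,0,0,0,0],
    [0,0,-0.02,0,0,0,0],
    [0,0,-0.03,0,0,0,0],
    [0,0,-0.04,0,0,0,0],
  ],
)

```text
time: 11.48
tool_pos: [0.4665, -0.2067, 0.2366]
eef_rot: [154.8, 17.0, 117.9]
contact_force: [-0.5, -0.6, -1.1]
gripper_width: 0.641
finger_force: 30.0
```

>>> servo_tool(
  increments=[
    [0,0,-0.04,0,0,0,0],
    [0,0,-0.08,0,0,0,0],
    [0,0,-0.12,0,0,0,0],
    [0,0,-0.16,0,0,0,0],
    [0,0,-0.22,0,0,0,0],
    [0,0,-0.22,0,0,0,0],
  ],
)

```text
time: 12.22
tool_pos: [0.4393, -0.205, 0.2854]
eef_rot: [154.8, 17.1, 117.8]
contact_force: [-0.6, -0.5, -1.1]
gripper_width: 0.643
finger_force: 30.0
```

```bash
python3 - <<'E'
from h import *
s=manip.get_state();print(s["time"],s["qpos"].round(1),s["tool_pos"].round(4),s["contact_force"].round(2))
I={}
for c in K:I[c]=manip.grab_frame(c)
cv2.imwrite("pics/off.png",cv2.resize(I["scene"][90:200,235:345],(600,600),interpolation=2)[:,:,::-1])
# tray from top: blue mask
x0,y0=230,135
for f in("top",):
    h=cv2.cvtColor(I[f],cv2.COLOR_RGB2HSV)[y0:205,x0:300];m=((abs(h[...,0].astype(int)-110)<12)&(h[...,1]>150)).astype(np.uint8)
    q=cv2.moments(m);print("top",plane("top",(q["m10"]/q["m00"]+x0,q["m01"]/q["m00"]+y0),.01))
h=cv2.cvtColor(I["scene"],cv2.COLOR_RGB2HSV)[255:330,270:368]
m=((abs(h[...,0].astype(int)-110)<14)&(h[...,1]>130)).astype(np.uint8)
n,l,st,ce=cv2.connectedComponentsWithStats(m);i=1+np.argmax(st[1:,4]);print("scene",st[i],ce[i],plane("scene",ce[i]+[270,255],.01),plane("scene",(320.2,294.6),0))
E
```

```text
12.225 [-33.    7.7 125.1  35.9  24.4 -94.7] [ 0.4393 -0.205   0.2854] [-0.63 -0.53 -1.09]
top [0.61009372 0.22727875 0.01      ]
scene [  10   13   81   54 2159] [50.56415007 39.057434  ] [0.61469632 0.2364277  0.01      ] [0.6113092  0.22867465 0.        ]
```

View pics/off.png

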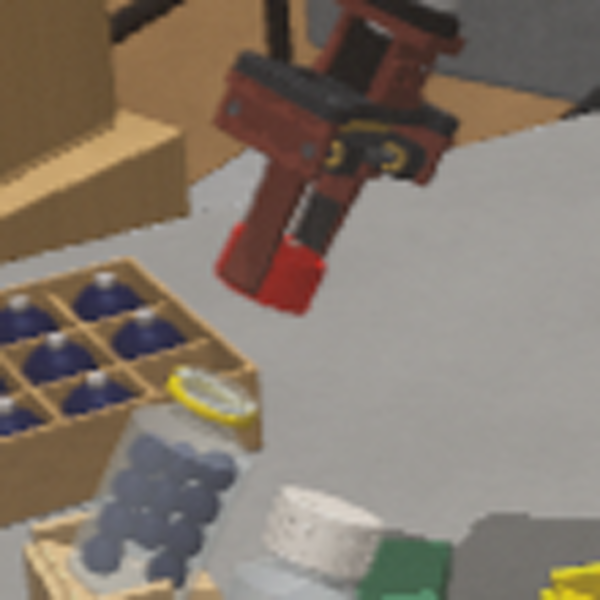

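The lid is off: it is held at (270,275), and the yellow band is left on the neck at (210,397). I carry it over the blue tray at (0.610, 0.228), turning the tool straight down on the way.

```bash
python3 - <<'E'
from h import *
s=manip.get_state();R0=Ro.from_euler("xyz",s["eef_rot"],degrees=True)
Rd=Ro.from_euler("xyz",[180,0,104.7],degrees=True)
v=(R0.inv()*Rd).as_rotvec(degrees=True);print(v)
R1=R0*Ro.from_rotvec(v*.5,degrees=True);p1=np.array([.45,-.05,.42])
print(inc(p1,R1));print(inc((.61,.2275,.30),Rd,p1,R1))
print("mug",plane("top",(218,217),.0),"otherlid",plane("top",(348,185),.17))
E
```

```text
[26.85620453 13.86507254 16.58084881]
[ 0.3456  0.5822 -0.4701  0.1492  0.077   0.0921]
[0.8448 0.9029 0.5859 0.1492 0.077  0.0921]
mug [0.45914762 0.37950698 0.        ] otherlid [ 0.53045498 -0.04023914  0.17      ]
```

>>> servo_tool(
  increments=[
    [0.03,0.06,-0.12,0,0,0,0],
    [0.06,0.12,-0.24,0.02,0.01,0.01,0],
    [0.12,0.2,-0.36,0.05,0.03,0.03,0],
    [0.2,0.34,-0.47,0.1,0.05,0.06,0],
    [0.27,0.46,-0.47,0.13,0.07,0.08,0],
    [0.346,0.58,-0.47,0.15,0.077,0.092,0],
    [0.346,0.58,-0.47,0.15,0.077,0.092,0],
    [0.346,0.58,-0.47,0.15,0.077,0.092,0],
  ],
)

```text
time: 13.32
tool_pos: [0.4493, -0.0501, 0.4188]
eef_rot: [167.2, 7.8, 112.2]
contact_force: [-0.2, -0.1, -0.4]
gripper_width: 0.642
finger_force: 30.0
```

```bash
python3 - <<'E'
from h import *
s=manip.get_state();print(s["time"],s["qpos"].round(1),s["tool_pos"].round(4),s["eef_rot"])
print(inc((.61,.2275,.30),Ro.from_euler("xyz",[180,0,104.7],degrees=True)))
E
```

```text
13.325 [ -7.8  -4.  113.3  -0.2  55.8 -30.8] [ 0.4493 -0.0501  0.4188] [167.20683735   7.75691988 112.24351004]
[0.8414 0.9095 0.5806 0.1474 0.0764 0.093 ]
```

>>> servo_tool(
  increments=[
    [0.13,0.14,0.09,0.02,0.01,0.01,0],
    [0.27,0.29,0.19,0.05,0.025,0.03,0],
    [0.41,0.44,0.28,0.07,0.035,0.045,0],
    [0.55,0.59,0.38,0.1,0.05,0.06,0],
    [0.69,0.75,0.48,0.12,0.06,0.08,0],
    [0.841,0.91,0.581,0.147,0.076,0.093,0],
    [0.841,0.91,0.581,0.147,0.076,0.093,0],
    [0.841,0.91,0.581,0.147,0.076,0.093,0],
  ],
)

```text
time: 14.32
tool_pos: [0.6107, 0.2258, 0.3]
eef_rot: [180.0, 0.1, 104.6]
contact_force: [0.6, -0.9, -0.1]
gripper_width: 0.641
finger_force: 30.0
```

```bash
python3 - <<'E'
from h import *
s=manip.get_state();print(s["time"],s["qpos"].round(1),s["tool_pos"].round(4),s["eef_rot"],s["contact_force"])
print(inc((.61,.2275,.10),Ro.from_euler("xyz",[180,0,104.7],degrees=True)))
# height of lid's lower edge below TCP, from the red mask in the scene view
im=manip.grab_frame("scene");h=cv2.cvtColor(im,cv2.COLOR_RGB2HSV)
m=(((h[...,0]<5)|(h[...,0]>174))&(h[...,1]>190)&(h[...,2]>80)).astype(np.uint8)
u=proj("scene",s["tool_pos"]-[0,0,.07]).astype(int);x0,y0=u[0]-50,u[1]-50
n,l,st,ce=cv2.connectedComponentsWithStats(m[y0:y0+100,x0:x0+100]);print(u,st[1:],x0,y0)
cv2.imwrite("pics/over.png",cv2.resize(im[y0-10:y0+100,x0-5:x0+105],(600,600),interpolation=2)[:,:,::-1])
for d in(.079,.083,.087):
  t=np.linspace(0,6.28,60);print(d,max(proj("scene",s["tool_pos"]+[.0285*np.cos(k),.0285*np.sin(k),-d])[1] for k in t))
E
```

```text
14.325 [19.3 26.6 90.  -0.1 63.4  4.7] [0.6107 0.2258 0.3   ] [1.79986527e+02 8.02758866e-02 1.04592232e+02] [ 0.56903706 -0.90023491 -0.0753443 ]
[ 8.300e-03 -1.400e-03  8.001e-01  1.000e-04  9.000e-04 -1.200e-03]
[318 221] [[46 40  7  9 26]
 [58 41  3  2  3]
 [51 43 11  9 37]
 [46 50  4  2  5]] 268 171
0.079 231.66177083092649
0.083 233.06954981886224
0.087 234.47168312152016
```

View pics/over.png

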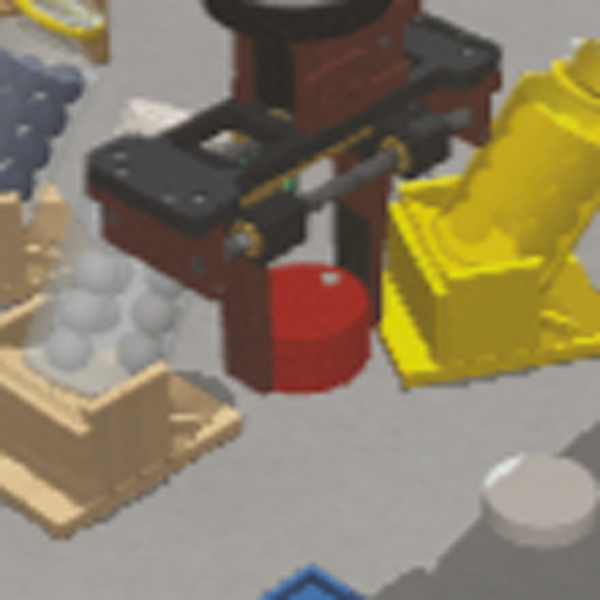

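The lid hangs level with its open side down (bottom at crop (300,390), about row 232.5, so about 82 mm below the TCP). I descend into the tray, then creep down.

>>> servo_tool(
  increments=[
    [0.008,0,0.12,0,0,0,0],
    [0.008,0,0.26,0,0,0,0],
    [0.008,0,0.4,0,0,0,0],
    [0.008,0,0.54,0,0,0,0],
    [0.008,0,0.66,0,0,0,0],
    [0.008,0,0.75,0,0,0,0],
    [0.008,0,0.81,0,0,0,0],
    [0.008,0,0.832,0,0,0,0],
    [0.008,0,0.832,0,0,0,0],
    [0.008,0,0.832,0,0,0,0],
  ],
)

```text
time: 15.62
tool_pos: [0.6114, 0.2293, 0.0939]
eef_rot: [179.8, 0.1, 104.6]
contact_force: [0.9, -1.1, 0.6]
gripper_width: 0.645
finger_force: 30.0
```

>>> servo_tool(
  increments=[
    [0,0,0.004,0,0,0,0],
    [0,0,0.008,0,0,0,0],
    [0,0,0.008,0,0,0,0],
  ],
)

```text
time: 16.0
tool_pos: [0.6109, 0.2291, 0.091]
eef_rot: [179.9, 0.1, 104.6]
contact_force: [-0.2, -0.3, -1.5]
gripper_width: 0.643
finger_force: 30.0
```

>>> servo_tool(
  increments=[
    [0,0,0.004,0,0,0,0],
    [0,0,0.008,0,0,0,0],
    [0,0,0.008,0,0,0,0],
  ],
)

```text
time: 16.38
tool_pos: [0.611, 0.2292, 0.0895]
eef_rot: [179.9, 0.1, 104.6]
contact_force: [-2.5, 1.0, 4.9]
gripper_width: 0.639
finger_force: 30.0
```

>>> servo_tool(
  increments=[
    [0,0,0.004,0,0,0,0],
    [0,0,0.004,0,0,0,0],
    [0,0,0.004,0,0,0,0],
  ],
)

```text
time: 16.75
tool_pos: [0.6109, 0.2294, 0.0892]
eef_rot: [179.9, 0.0, 104.6]
contact_force: [-4.3, 0.4, 10.7]
gripper_width: 0.646
finger_force: 30.0
```

The lid stands on the tray floor (10.7 N). I ease off a little, then open slowly.

>>> servo_tool(
  increments=[
    [0,0,-0.004,0,0,0,0],
    [0,0,-0.004,0,0,0,66],
    [0,0,-0.004,0,0,0,70],
    [0,0,-0.004,0,0,0,76],
    [0,0,-0.004,0,0,0,84],
    [0,0,-0.004,0,0,0,90],
    [0,0,-0.004,0,0,0,90],
    [0,0,-0.004,0,0,0,90],
  ],
)

```text
time: 17.75
tool_pos: [0.611, 0.2291, 0.089]
eef_rot: [179.9, 0.1, 104.6]
contact_force: [-0.5, 0.1, -0.3]
gripper_width: 0.901
finger_force: 0.0
```

>>> servo_tool(
  increments=[
    [0,0,-0.04,0,0,0,90],
    [0,0,-0.1,0,0,0,90],
    [0,0,-0.2,0,0,0,90],
    [0,0,-0.4,0,0,0,90],
    [0,0,-0.6,0,0,0,90],
    [0,0,-0.8,0,0,0,90],
    [0,0,-0.8,0,0,0,90],
    [0,0,-0.8,0,0,0,90],
  ],
)

```text
time: 18.75
tool_pos: [0.6101, 0.229, 0.2895]
eef_rot: [179.9, 0.1, 104.6]
contact_force: [-0.3, 0.3, -1.0]
gripper_width: 0.897
finger_force: 0.0
```

```bash
python3 - <<'E'
from h import *
s=manip.get_state();print(s["time"],s["tool_pos"],s["contact_force"])
im=manip.grab_frame("scene");cv2.imwrite("pics/done.png",cv2.resize(im[140:340,220:440],(800,727),interpolation=2)[:600+127:,:,::-1][127:])
E
```

```text
18.75 [0.61012505 0.22900703 0.2894705 ] [-0.33575235  0.31339836 -0.96701649]
```

View pics/done.png

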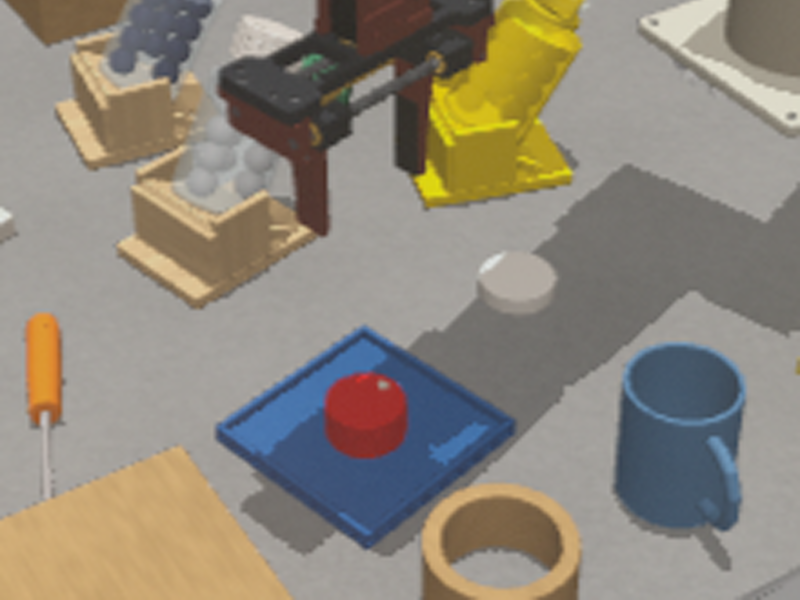

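The red lid sits flat, dot up, in the middle of the blue tray (crop about (366,415)). The gripper is clear and nothing else has moved.

```bash
python3 -c "
from cell import manip
print(manip.close_job())"
```

```text
the job is handed in; nothing more can be done
None
```

I unscrewed the red lid in a single grip of about 218°, lifted it off and set it open side down in the middle of the blue tray; the job was handed in at about 19 s, and the last picture showed nothing else moved.

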